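# Shim a rocking bench supply

### The arm

A 6-joint arm with a two-finger parallel gripper is mounted at the origin on a cart in front of the work surface, level with it; the furniture and walls round the work are solid. World frame = base frame: x ahead of the robot, y to its left, z up, the work surface at z = 0. Lengths are in m, angles in rad, forces in N, time in s.
With the tool pointing down it reaches from about 0.3 to 0.775 m from the base axis. Payload 14.6 kg.
Tool frame: the origin (TCP) lies midway between the tips of the shut fingers; the grasp point (between the pads) lies 19 mm behind it (ctrl.tcp_to_grasp is the distance from the TCP to the grasp point, in m); x points along the fingers, y is the direction in which the jaws open and shut, and the axes are right-handed (so a half turn about x gives the same grasp; the last joint's range is limited). The gripper opens to 94 mm and grips with 3 to 60 N. Pads are 16 mm wide; open, the fingers measure 119 mm over their backs; the gripper's body (75 mm by 177 mm) begins 78 mm behind the grasp point.
Start: joints at [1.202, 0.3, 1.521, -0, 1.321, -0.067], TCP at [0.163, 0.525, 0.205] pointing down, gripper open.
Joint ranges: [-3.03, 3.03], [-0.79, 2.21], [0.23, 2.52], [-1.04, 4.18], [0, 3.07], [-2.55, 2.55]. Speed limits (rad/s): [2.22, 2.22, 2.57, 3.14, 3.14, 3.14].

### API

Orientations are given as [roll, pitch, yaw] about the fixed x, y, z axes, in that order (R = Rz(yaw) Ry(pitch) Rx(roll)).
In Python, from station import ctrl gives the robot as it stands.
- The arm moves only by the tool jog_arm, never from a script. Its argument "rows" is one flat list of numbers, 7 for each row, row after row: the shift along the world's x, y, z in m, then the turn, a rotation vector about the world's x, y, z in degrees, then the closure, from 0 (fully open) to 1 (shut). A call has 1 to 8 rows; each row shifts and turns the commanded pose from where the row before left it; what a row does not reach is not made up. A row lasts 1/12 s, in which the tool goes at most 41.7 mm and 7.16 degrees, less where a joint would pass 70% of its speed; a pose out of reach is approached as far as the arm can. A call with a gripper value outside its range is refused whole. The fingers move at their own pace and stop on an object; "squeeze" is the grip in N (left out, the last holds). Time passes only in rows, so rows that do not move let the fingers close. It gives the time, the measured TCP pose, the force and the opening at its end, in the units of the state.
- ctrl.get_obs(): the state, without advancing time (a new reading comes with each control period).
- ctrl.camera(name): name is "side" or "top" or "wrist"; returns (picture, depth): 400x640x3 uint8, red, green, blue; 400x640 float32, m along the optical axis (not along the pixel's ray), 0 where there is no reading.
- ctrl.camera_model(name): a dict with "K" (3x3 intrinsics, pixels), "dist" ([k1, k2, p1, p2, k3] as OpenCV has them; the pictures are not rectified), "extrinsics" (4x4, takes a point from camera to world coordinates). Camera axes: x right, y down, z forward; pixel columns grow to the right and rows downward; lengths in m; the calibration is good to about 2 mm. A picture is of the moment at which its call begins: read the wrist's pose just before it. camera_model takes no time and is no camera call; for the wrist camera it gives the pose at the moment of the call.
- ctrl.hand_in(): hands the job in, once; it reports no verdict.
The state is a dict: "time_s": time; "qpos": joint angles; "joint_vel": joint speeds; "tau": joint torques, N m; "ee_pos": TCP position; "eef_rot": TCP orientation; "force": force on the tool from outside, world axes, zero at the start; "moment": the same for the moment, N m; "grip_width": finger opening in m.
Only numpy, scipy, OpenCV 4.12 (cv2) and the standard library are available. Lean on these libraries where they do the work, as an engineer would, in place of code of your own. Each camera call takes 0.05 s, during which the arm holds its last target.

### The job

The grey bench power supply rocks because its front left foot (as the robot sees it) is too short: press its front left corner pad down with a fingertip to feel it rock, let it come back up, then push the orange wedge, thin end first, under that foot until it takes up the gap. Press the same pad again to test, push the wedge further in if it still rocks, and finish while holding that pad pressed firmly down (about 8 N), the supply level and no longer giving. Do not lift the wedge or the supply, do not shove the supply about, and leave everything else alone.

Things in the scene. Friction and masses are not known exactly. Their poses are not given: they have to be found in the camera images.
- supply: Grey bench power supply, loose, about 1.5 kg: case 120 (x) x 160 (y) x 42 mm, underside 18 mm above the table, on four black feet, 14 mm diameter, at x = +-42, y = +-62 mm. Origin: on the table under its centre; x from front panel to back, y to its left seen from the robot, z up. Stands level on three feet; returns level when let go. A sideways push of about 8 N can slide it.
- corner_pad: Black smooth plastic pad, 26 x 26 x 4 mm, on top of the front left corner of the supply, above the short foot. Origin: centre of its underside, 60 mm above the table when level. The other three corners have the same pad.
- pad_top (a point): Centre of the top face of the front left corner pad, 64 mm above the table when level. Without the wedge, 1 to 3 N down here rocks the supply until the short foot meets the table. Axes as the supply's.
- foot_spot (a point): Point on the table plane under the centre of the short front left foot, fixed to the supply at x = -42, y = +62 mm; axes as the supply's. The foot ends 4.5 to 7.5 mm above the table when the supply is level (it varies and is not told); the corner goes down by as much when pressed.
- wedge: Orange plastic wedge, loose, about 0.12 kg: 80 mm long (x), 44 mm wide (y), rising evenly from 2 mm at the thin end (+x) to 18 mm at the thick end (-x), slope 1 in 5. Origin: centre of its underside; x points to the thin end, z up. It starts in front of the short foot, thin end towards it within about 8 degrees and in line with it within about 10 mm.
- wedge_tip (a point): Middle of the wedge's thin end, on the table.
- wedge_back (a point): Middle of the wedge's thick end face, 8 mm above the table: where to push.
- glue_stick: Bystander: yellow and white glue stick, standing, 28 x 28 x 100 mm. Origin: centre of its underside.
- optic_box: Bystander: small closed card box, pale orange, 45 x 55 x 21 mm. Origin: centre of its underside.
- meter: Bystander: small yellow meter, 85 x 50 x 32 mm. Origin: centre of its underside.
- tape_roll: Bystander: roll of orange tape lying flat, 70 x 70 x 20 mm. Origin: centre of its underside.
- tapped_plate: Bystander: grey plate with holes, lying, 100 x 75 x 12 mm. Origin: centre of its underside.
- lens_arm: Bystander: grey slotted arm, lying, 90 x 24 x 9 mm. Origin: centre of its underside.
- brass_rod_base: Bystander: brass rod on a black foot, standing, 50 x 18 x 82 mm. Origin: centre of its underside.
- dropper_bottle: Bystander: brown dropper bottle, standing, 35 x 35 x 99 mm. Origin: centre of its underside.

How it is judged:
On the way, in this order (a step that is already met when the one before it is completed fails the run):
1. a fingertip presses the front left corner pad and the supply rocks down (tilts more than 0.03 rad) (contact force between the fingers and corner_pad above 0.5 N and angle between supply's own z axis and vertical above 0.03 rad), for 0.1 s.
2. the supply is let go and comes back level (tilt under 0.02 rad) (contact force between the fingers and supply below 0.1 N and angle between supply's own z axis and vertical below 0.02 rad), for 0.1 s.
3. the wedge's thin end has gone under the short foot (to within 5 mm of its centre or beyond) (x of wedge_tip in the frame of foot_spot above -0.005 m), for 0.1 s.
At the end, for the whole second after the job is handed in: The fingers press the front left pad with over 3 N; the supply stays level under it (tilt < 0.02 rad) and at rest, within 20 mm of its start, its short foot carried by the wedge, whose thin end lies -5 to 40 mm past the foot's centre; nothing but supply and table touches the wedge (contact force between the fingers and corner_pad above 3 N and angle between supply's own z axis and vertical below 0.02 rad and angular speed of supply below 0.03 rad/s and linear speed of wedge below 0.01 m/s and contact force between wedge and supply above 1 N and contact force between the fingers and wedge below 0.1 N and x of wedge_tip in the frame of foot_spot between -0.005 and 0.04 m and distance of supply from where it was at the start of the episode below 0.02 m); the arm keeps its last pose, push and grip.
It fails at once if the wedge is lifted or tipped (8 mm or 0.35 rad) (height (world z) of wedge above 0.008 m or angle between wedge's own z axis and vertical above 0.35 rad).
It fails at once if the supply is lifted (origin 20 mm up), tipped over or shoved more than 30 mm (height (world z) of supply above 0.02 m or angle between supply's own z axis and vertical above 0.2 rad or distance of supply from where it was at the start of the episode above 0.03 m).
It fails at once if the corner is pressed with more than 60 N (contact force between the fingers and supply above 60 N).
It fails at once if a bystander is moved more than 20 mm (distance of any of glue_stick, optic_box, meter, tape_roll, tapped_plate, lens_arm, brass_rod_base, dropper_bottle from where it was at the start of the episode above 0.02 m).
It also fails if it takes over 56 s, if anything falls off the work surface, if the arm or the gripper's body presses on something with over 40 N, if the wrist force passes 120 N, or if a joint passes its speed limit or range.

## Working session

There is one attempt and no reset: what is moved stays moved. The work goes in short steps, Python scripts to look and compute and a tool call to move; the robot and the scene stay as the last step left them, time stands still between calls to the robot, and variables do not carry over. Pictures are saved under pics/ and viewed, and the job is handed in when it is done.

Besides the shell and the picture viewer there is one more tool, called after ">>>" as name(argument=value, ...), one argument or row to a line, values as JSON. jog_arm: Moves the arm, as the interface text tells. Its arguments: {"type":"object","properties":{"rows":{"type":"array"},"squeeze":{"type":"number"}},"required":["rows"]}

```bash
mkdir -p pics; ls; python3 - <<'E'
from station import ctrl
import cv2,numpy as np
print(ctrl.get_obs())
for n in ["top","side"]:
    p,d=ctrl.camera(n); cv2.imwrite(f"pics/{n}0.png",p[:,:,::-1]); np.save(f"{n}0_d.npy",d); np.save(f"{n}0_p.npy",p)
    print(n,{k:np.round(v,4).tolist() for k,v in ctrl.camera_model(n).items()})
E
```

```text
pics
{'time_s': 0.0, 'qpos': array([ 1.20240179e+00,  3.00488449e-01,  1.52158793e+00, -1.22177283e-05,
        1.32071055e+00, -6.66235229e-02]), 'joint_vel': array([ 0.00083712, -0.00137182, -0.00162897,  0.00186431,  0.00101207,
        0.00071659]), 'tau': array([-3.32076461e-04, -5.31809556e+01, -3.52738738e+01,  7.07636238e-02,
        2.44671892e-02, -7.56633949e-05]), 'ee_pos': array([0.1633874 , 0.52488884, 0.20487392]), 'eef_rot': array([-1.62751121,  1.56960199, -1.92927919]), 'force': array([ 0.18284932, -0.13067583,  0.03010907]), 'moment': array([0.02758995, 0.01887248, 0.03950411]), 'grip_width': 0.0943522746182637}
top {'K': [[400.263, 0.0, 325.8709], [0.0, 400.263, 197.7969], [0.0, 0.0, 1.0]], 'dist': [-0.0659, 0.0, 0.0, 0.0, 0.0], 'extrinsics': [[-0.0286, -0.995, 0.0953, 0.3276], [-0.9994, 0.0301, 0.0145, -0.0711], [-0.0173, -0.0948, -0.9953, 1.7562], [0.0, 0.0, 0.0, 1.0]]}
side {'K': [[461.0711, 0.0, 320.0497], [0.0, 461.0711, 206.682], [0.0, 0.0, 1.0]], 'dist': [-0.0673, 0.0, 0.0, 0.0, 0.0], 'extrinsics': [[0.9842, -0.1122, 0.1367, 0.2933], [-0.1767, -0.6482, 0.7407, -1.233], [0.0055, -0.7532, -0.6578, 1.115], [0.0, 0.0, 0.0, 1.0]]}
```

View pics/top0.png

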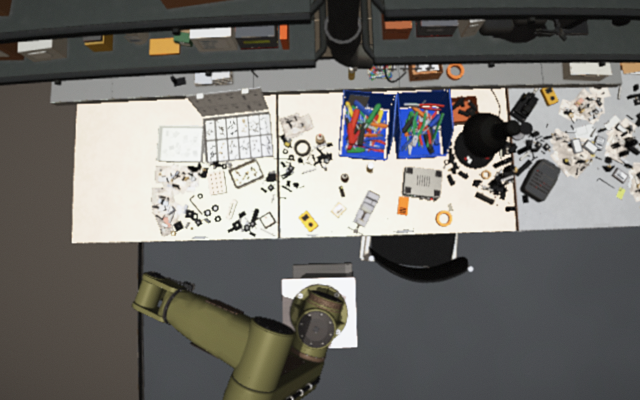

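View pics/side0.png

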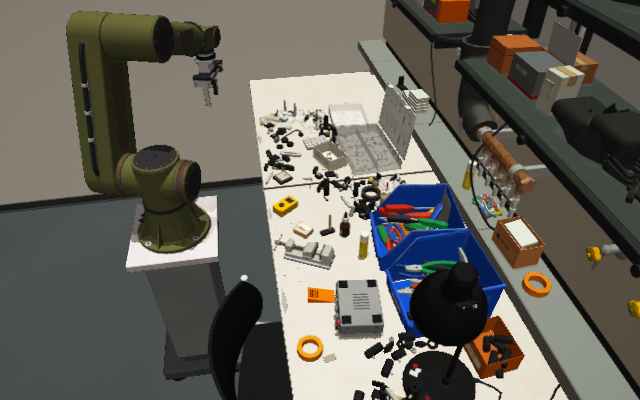

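The top view shows the supply at about (422,182), the wedge at (403,207), the tape at (444,219) and a grey object at (368,207). In the side view the supply is at (358,305) and the wedge at (320,295). I'll zoom in and measure these.

```bash
cat > h.py <<'E'
import numpy as np,cv2
def ray(m,uv):
    uv=np.asarray(uv,float).reshape(-1,1,2)
    n=cv2.undistortPoints(uv,np.array(m["K"]),np.array(m["dist"])).reshape(-1,2)
    E=np.array(m["extrinsics"]); d=np.c_[n,np.ones(len(n))]@E[:3,:3].T
    return E[:3,3],d
def plane(m,uv,z):
    o,d=ray(m,uv); t=(z-o[2])/d[:,2]; return o+t[:,None]*d
def proj(m,P):
    E=np.linalg.inv(np.array(m["extrinsics"])); P=np.asarray(P,float).reshape(-1,3)
    Pc=P@E[:3,:3].T+E[:3,3]
    return cv2.projectPoints(Pc,np.zeros(3),np.zeros(3),np.array(m["K"]),np.array(m["dist"]))[0].reshape(-1,2)
def cloud(m,d):
    v,u=np.mgrid[0:d.shape[0],0:d.shape[1]]
    n=cv2.undistortPoints(np.stack([u,v],-1).reshape(-1,1,2).astype(float),np.array(m["K"]),np.array(m["dist"])).reshape(-1,2)
    P=np.c_[n,np.ones(len(n))]*d.reshape(-1,1); E=np.array(m["extrinsics"])
    return (P@E[:3,:3].T+E[:3,3]).reshape(*d.shape,3)
def crop(p,x0,y0,x1,y1,s,name):
    cv2.imwrite(name,cv2.resize(p[y0:y1,x0:x1,::-1],None,fx=s,fy=s,interpolation=cv2.INTER_CUBIC))
E
python3 - <<'E'
from station import ctrl
from h import *
p=np.load("top0_p.npy");d=np.load("top0_d.npy")
crop(p,340,150,470,240,6,"pics/t1.png")
q=np.load("side0_p.npy"); crop(q,260,230,400,330,5,"pics/s1.png")
for n,(a,b,c,e) in {"top":(390,190,415,220),"side":(300,280,340,310)}.items():
    p=np.load(n+"0_p.npy").astype(int);d=np.load(n+"0_d.npy");m=ctrl.camera_model(n)
    msk=(p[...,0]>170)&(p[...,1]<150)&(p[...,2]<70)
    k=np.zeros_like(msk);k[b:e,a:c]=1;msk&=k
    C=cloud(m,d)[msk]; print(n,msk.sum(),np.median(C,0),C.min(0),C.max(0))
    r=cv2.minAreaRect(np.argwhere(msk)[:,::-1].astype(np.float32)); print(r)
    print(plane(m,cv2.boxPoints(r),0.01).round(4))
E
```

```text
top 46 [ 0.43129586 -0.37619017  0.01286487] [ 0.41728785 -0.40192791  0.0008474 ] [ 0.48365355 -0.35732582  0.01975367]
((402.4339904785156, 205.42385864257812), (8.193410873413086, 15.460610389709473), 4.085616588592529)
[[ 0.4193 -0.3574  0.01  ]
 [ 0.4867 -0.3653  0.01  ]
 [ 0.4831 -0.401   0.01  ]
 [ 0.4157 -0.393   0.01  ]]
side 282 [ 0.45646657 -0.38422286  0.0093933 ] [ 0.41400272 -0.40879323 -0.00221757] [ 0.49367382 -0.35613272  0.02094114]
((320.94512939453125, 294.4939270019531), (27.166156768798828, 11.595311164855957), 6.340191841125488)
[[ 0.4105 -0.3915  0.01  ]
 [ 0.4212 -0.3491  0.01  ]
 [ 0.4997 -0.3746  0.01  ]
 [ 0.4874 -0.4161  0.01  ]]
```

View pics/t1.png

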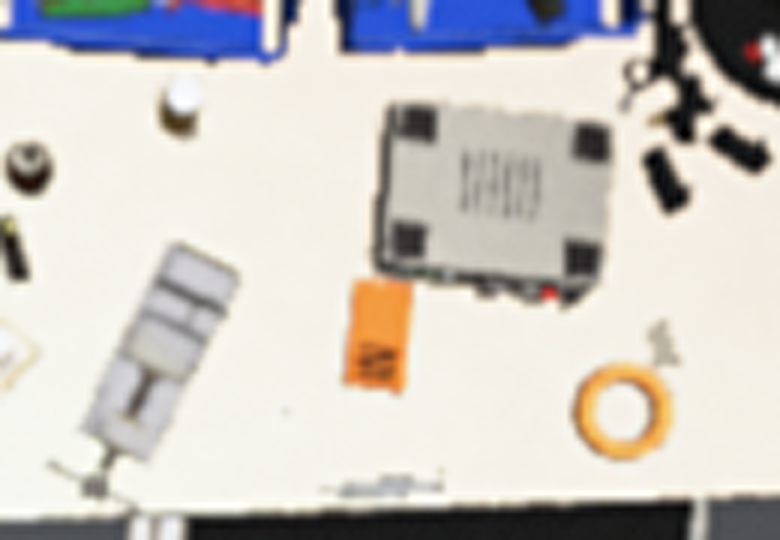

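View pics/s1.png

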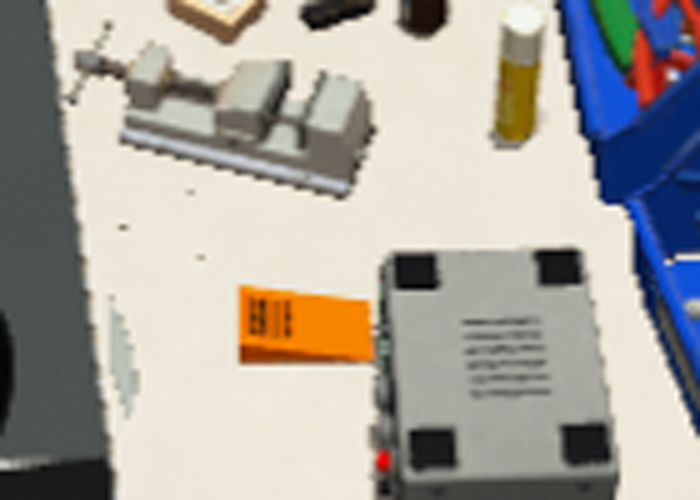

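```bash
python3 - <<'E'
from station import ctrl
from h import *
T=np.array([[408,240],[417,123],[592,141],[582,258]])/6+[340-.4,150-.4]
S=np.array([[416,271],[558,268],[585,443],[432,447]])/5+[260-.4,230-.4]
a=plane(ctrl.camera_model("top"),T,.064);b=plane(ctrl.camera_model("side"),S,.064)
print(a.round(4),b.round(4))
for P in (a,b):
    c=P.mean(0); f=(P[1]+P[2]-P[0]-P[3]); l=(P[0]+P[1]-P[2]-P[3]); print(c, np.degrees(np.arctan2(f[1],f[0])),np.degrees(np.arctan2(-l[0],l[1])),np.linalg.norm(f)/2,np.linalg.norm(l)/2)
C=cloud(ctrl.camera_model("side"),np.load("side0_d.npy"))
# vise & tall things near
for x0,y0,x1,y1 in [(275,238,336,272),(358,230,370,262)]:
    c=C[y0:y1,x0:x1].reshape(-1,3); c=c[c[:,2]>.015]; print(c.min(0),c.max(0))
print({k:np.round(v,3).tolist() for k,v in ctrl.camera_model("wrist").items()})
E
```

```text
[[ 0.5141 -0.3948  0.064 ]
 [ 0.5977 -0.4054  0.064 ]
 [ 0.581  -0.5298  0.064 ]
 [ 0.4975 -0.5179  0.064 ]] [[ 0.5165 -0.3972  0.064 ]
 [ 0.5988 -0.4095  0.064 ]
 [ 0.5818 -0.5309  0.064 ]
 [ 0.4991 -0.5187  0.064 ]]
[ 0.54757001 -0.46196061  0.064     ] -7.641379415156647 -7.630089971779949 0.08431991762340883 0.12484876032616311
[ 0.54905427 -0.46407179  0.064     ] -8.440814531780102 -8.06226666910764 0.08339843659156398 0.12263858525541957
[ 0.29325351 -1.23302384  0.01509371] [ 0.52435862 -0.1526843   1.11501643]
[ 0.29325351 -1.23302384  0.01563404] [ 0.63388307 -0.22678596  1.11501643]
{'K': [[319.217, 0.0, 323.444], [0.0, 319.217, 203.732], [0.0, 0.0, 1.0]], 'dist': [-0.036, 0.0, 0.0, 0.0, 0.0], 'extrinsics': [[0.297, 0.915, 0.272, 0.083], [0.955, -0.285, -0.085, 0.55], [-0.0, 0.285, -0.958, 0.383], [0.0, 0.0, 0.0, 1.0]]}
```

```bash
python3 - <<'E'
from station import ctrl
from h import *
from scipy.spatial.transform import Rotation as R
print(R.from_euler('xyz',ctrl.get_obs()['eef_rot']).as_matrix().round(3))
m=ctrl.camera_model("side");C=cloud(m,np.load("side0_d.npy"))
sel=(C[...,2]>.03)&(C[...,2]<.6)&(C[...,0]>.3)&(C[...,0]<.75)&(C[...,1]<-.1)&(C[...,1]>-.75)
H,xe,ye=np.histogram2d(C[sel][:,0],C[sel][:,1],bins=[np.arange(.3,.76,.05),np.arange(-.75,-.09,.05)])
z=np.zeros(H.shape)
for x,y,zz in C[sel]:
    i=int((x-.3)/.05);j=int((y+.75)/.05); z[i,j]=max(z[i,j],zz)
print(ye.round(2));
for i in range(len(z)): print(xe[i].round(2),z[i].round(2))
E
```

```text
[[-0.     0.297  0.955]
 [-0.001  0.955 -0.297]
 [-1.    -0.001 -0.   ]]
[-0.75 -0.7  -0.65 -0.6  -0.55 -0.5  -0.45 -0.4  -0.35 -0.3  -0.25 -0.2
 -0.15 -0.1 ]
0.3 [0.   0.   0.   0.   0.   0.   0.   0.   0.   0.   0.03 0.05 0.  ]
0.35 [0.   0.   0.   0.   0.   0.   0.   0.   0.   0.   0.06 0.06 0.04]
0.4 [0.   0.   0.   0.   0.   0.   0.   0.   0.   0.05 0.06 0.05 0.  ]
0.45 [0.   0.   0.   0.   0.07 0.07 0.06 0.06 0.   0.06 0.06 0.05 0.  ]
0.5 [0.03 0.03 0.   0.   0.07 0.06 0.07 0.07 0.   0.06 0.06 0.   0.08]
0.55 [0.04 0.03 0.05 0.06 0.07 0.07 0.07 0.06 0.   0.   0.   0.   0.1 ]
0.6 [0.32 0.34 0.33 0.26 0.06 0.06 0.07 0.07 0.07 0.1  0.1  0.   0.04]
0.65 [0.43 0.44 0.35 0.32 0.07 0.08 0.13 0.12 0.13 0.12 0.11 0.12 0.12]
0.7 [0.43 0.43 0.33 0.   0.   0.13 0.13 0.18 0.18 0.12 0.13 0.14 0.16]
```

>>> jog_arm(
  rows=[0.024,-0.028,0.008,0,0,0,1,0.024,-0.028,0.008,0,0,0,1,0.024,-0.028,0.008,0,0,0,1,0.024,-0.028,0.008,0,0,0,1,0.024,-0.028,0.008,0,0,0,1,0.024,-0.028,0.008,0,0,0,1,0.024,-0.028,0,0,0,0,1,0.024,-0.028,0,0,0,0,1],
  squeeze=20,
)

```text
time_s: 0.77
ee_pos: [0.3563, 0.2996, 0.2538]
eef_rot: [0.906, 1.57, 0.604]
force: [0.6, -0.5, -0.8]
grip_width: 0.0439
```

>>> jog_arm(
  rows=[0.008,-0.038,0,0,0,0,1,0.008,-0.038,0,0,0,0,1,0.008,-0.038,0,0,0,0,1,0.008,-0.038,0,0,0,0,1,0.008,-0.038,0,0,0,0,1,0.008,-0.038,0,0,0,0,1,0.008,-0.038,0,0,0,0,1,0.008,-0.038,0,0,0,0,1],
)

```text
time_s: 1.43
ee_pos: [0.4193, -0.0048, 0.2535]
eef_rot: [0.292, 1.571, -0.01]
force: [1.1, 0.8, -0.1]
grip_width: 0.0006
```

>>> jog_arm(
  rows=[0.002,-0.038,0,0,0,0,1,0.002,-0.038,0,0,0,0,1,0.002,-0.038,0,0,0,0,1,0.002,-0.038,0,0,0,0,1,0.002,-0.038,0,0,0,0,1,0.002,-0.038,0,0,0,0,1,0.002,-0.038,0,0,0,0,1,0.002,-0.038,0,0,0,0,1],
)

```text
time_s: 2.1
ee_pos: [0.435, -0.3088, 0.2532]
eef_rot: [2.667, 1.57, 2.365]
force: [1.6, 0.2, 0.7]
grip_width: 0.0008
```

>>> jog_arm(
  rows=[0,-0.03,0,0,0,0,1,0,-0.03,0,0,0,0,1,0,0,0,0,0,0,1,0,0,0,0,0,0,1],
)

```text
time_s: 2.43
ee_pos: [0.435, -0.3677, 0.2524]
eef_rot: [2.663, 1.569, 2.359]
force: [0.2, 0.6, 0.6]
grip_width: 0.0003
```

```bash
python3 - <<'E'
from station import ctrl
from h import *
m=ctrl.camera_model("wrist"); p,d=ctrl.camera("wrist")
cv2.imwrite("pics/w1.png",p[:,:,::-1]); np.save("w1_p.npy",p);np.save("w1_d.npy",d)
import pickle; pickle.dump(m,open("w1_m.pkl","wb"))
E
```

```text
(no output)
```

View pics/w1.png

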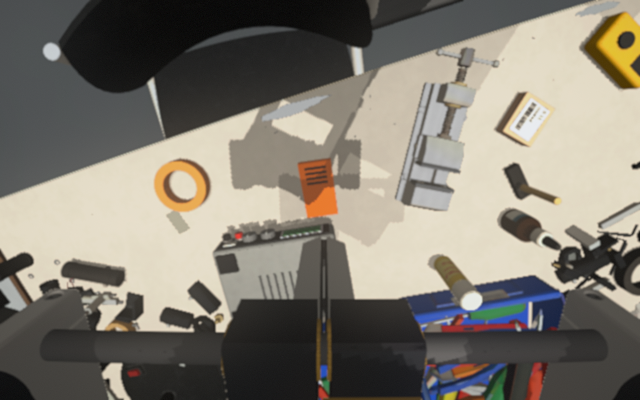

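The wrist view shows the wedge with its thick end at about (315,160) and its thin end at about (322,216). The front left pad is behind the fingers.

```bash
python3 - <<'E'
from h import *
import pickle
m=pickle.load(open("w1_m.pkl","rb"));p=np.load("w1_p.npy");d=np.load("w1_d.npy")
crop(p,200,140,380,320,4,"pics/w1c.png")
hsv=cv2.cvtColor(p,cv2.COLOR_RGB2HSV)
k=((hsv[...,0]<16)&(hsv[...,1]>150)&(hsv[...,2]>60)).astype(np.uint8); k[:140]=0;k[235:]=0;k[:,:280]=0;k[:,360:]=0
c=max(cv2.findContours(k,0,1)[0],key=cv2.contourArea)
ap=cv2.approxPolyDP(c,3,True).reshape(-1,2);print(ap)
for z in(0.002,.018): print(z,plane(m,ap,z).round(4))
C=cloud(m,d)
for u,v in ap: print(u,v,C[v,u])
vv,uu=np.nonzero(k);Q=C[vv,uu]
A=np.c_[Q[:,:2],np.ones(len(Q))];s=np.linalg.lstsq(A,Q[:,2],rcond=None)[0];print("slope",s,np.degrees(np.arctan2(-s[1],-s[0])))
E
```

```text
[[328 159]
 [298 165]
 [308 217]
 [336 212]]
0.002 [[ 0.4181 -0.356   0.002 ]
 [ 0.4137 -0.3971  0.002 ]
 [ 0.4883 -0.4074  0.002 ]
 [ 0.493  -0.3674  0.002 ]]
0.018 [[ 0.4157 -0.3555  0.018 ]
 [ 0.4115 -0.3951  0.018 ]
 [ 0.4833 -0.405   0.018 ]
 [ 0.4879 -0.3665  0.018 ]]
328 159 [ 0.41633544 -0.35564729  0.01391637]
298 165 [ 0.41171716 -0.39527154  0.01653115]
308 217 [ 0.48849539 -0.40746     0.00133726]
336 212 [ 0.49341099 -0.36741561  0.0008591 ]
slope [-0.53675187  0.37934211  0.39806553] -35.250241460082805
```

View pics/w1c.png

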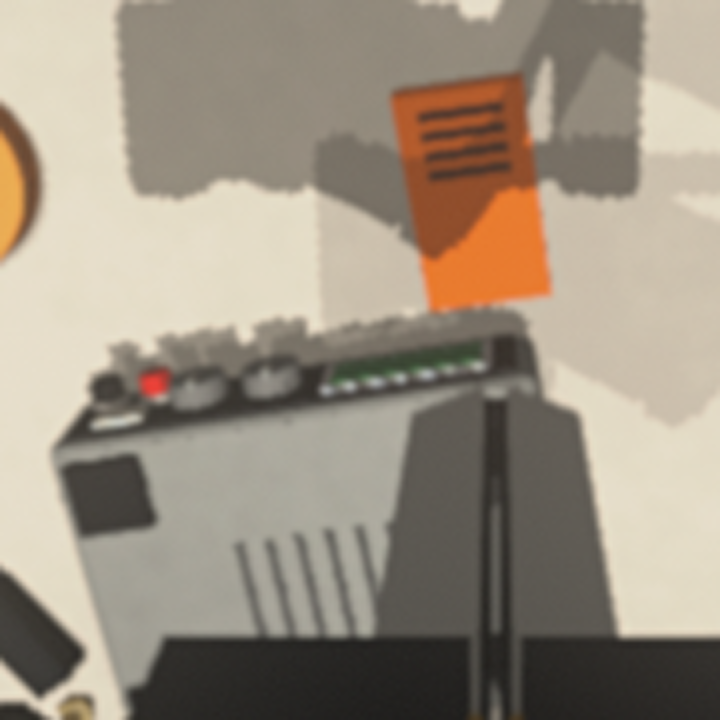

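>>> jog_arm(
  rows=[0.02,-0.007,-0.02,0,0,2.25,1,0.02,-0.007,-0.02,0,0,2.25,1,0.02,-0.007,-0.02,0,0,2.25,1,0.02,-0.007,-0.02,0,0,2.25,1,0,0,-0.025,0,0,0,1,0,0,-0.025,0,0,0,1,0,0,-0.025,0,0,0,1,0,0,0,0,0,0,1],
)

```text
time_s: 3.15
ee_pos: [0.5142, -0.3921, 0.0936]
eef_rot: [2.567, 1.563, 2.424]
force: [-0.5, 0.6, -1.6]
grip_width: 0.0006
```

```bash
python3 - <<'E'
from station import ctrl
from h import *
from scipy.spatial.transform import Rotation as R
o=ctrl.get_obs();print(o['time_s'],o['ee_pos'],o['force'],R.from_euler('xyz',o['eef_rot']).as_matrix().round(3))
p,d=ctrl.camera("side");np.save("s2.npy",p);crop(p,300,240,400,340,6,"pics/s2.png")
E
```

```text
3.15 [ 0.51419724 -0.39211603  0.09359478] [-0.46213268  0.58042243 -1.6046518 ] [[-0.006  0.143  0.99 ]
 [ 0.005  0.99  -0.143]
 [-1.     0.004 -0.006]]
```

View pics/s2.png

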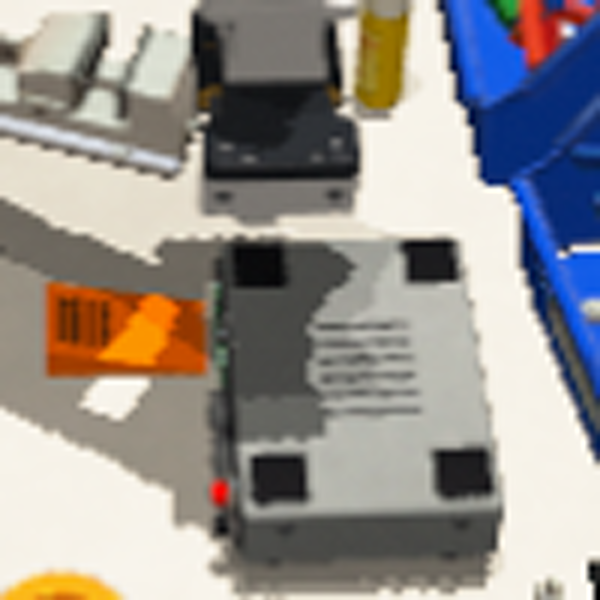

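```bash
python3 - <<'E'
from station import ctrl
from h import *
m=ctrl.camera_model("side");o=ctrl.get_obs();e=o['ee_pos']
P=np.array([e,e+[0,0,.1],[e[0],e[1],.064]]);print(o['time_s'],e,proj(m,P),(proj(m,P)-[300,240])*6)
p,d=ctrl.camera("side");cv2.imwrite("pics/s3.png",p[:,:,::-1])
C=cloud(m,d); print(C[272,346],C[268,346],C[262,346])
E
```

```text
3.2 [ 0.51499164 -0.39304475  0.09673302] [[342.40476541 275.45836246]
 [343.79597066 251.50627196]
 [341.97782263 282.77547376]] [[254.42859248 212.75017477]
 [262.77582395  69.03763175]
 [251.86693577 256.65284253]]
[ 0.50267915 -0.47391547  0.20659928] [ 0.4996664  -0.48234516  0.23220312] [ 0.50310339 -0.46610583  0.23635516]
```

View pics/s3.png

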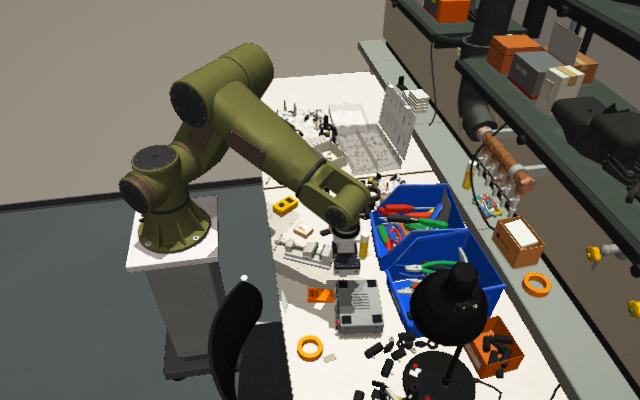

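The gripper body hides the fingers. In the crop the pad centre is about (260,265), which matches the target, so I'll go down slowly.

>>> jog_arm(
  rows=[0,0,-0.012,0,0,0,1,0,0,-0.01,0,0,0,1,0,0,-0.004,0,0,0,1,0,0,0,0,0,0,1,0,0,0,0,0,0,1],
)

```text
time_s: 3.67
ee_pos: [0.5155, -0.3949, 0.0725]
eef_rot: [2.577, 1.571, 2.432]
force: [0.7, 0.3, 0.7]
grip_width: 0.0006
```

>>> jog_arm(
  rows=[0,0,-0.002,0,0,0,1,0,0,0,0,0,0,1],
)

```text
time_s: 3.83
ee_pos: [0.5155, -0.3949, 0.0706]
eef_rot: [-0.576, 1.57, -0.721]
force: [-0.3, -0.3, -0.8]
grip_width: 0.0002
```

>>> jog_arm(
  rows=[0,0,-0.002,0,0,0,1,0,0,0,0,0,0,1],
)

```text
time_s: 4.0
ee_pos: [0.5154, -0.3948, 0.0683]
eef_rot: [2.66, 1.571, 2.515]
force: [-0.1, 0.1, -0.3]
grip_width: 0.0005
```

>>> jog_arm(
  rows=[0,0,-0.002,0,0,0,1,0,0,0,0,0,0,1],
)

```text
time_s: 4.17
ee_pos: [0.5154, -0.3948, 0.0661]
eef_rot: [2.61, 1.57, 2.465]
force: [0.1, 0.3, -0.5]
grip_width: 0.0004
```

>>> jog_arm(
  rows=[0,-0.0015,-0.001,0,0,0,1,0,0,0,0,0,0,1],
)

```text
time_s: 4.33
ee_pos: [0.5154, -0.3966, 0.0653]
eef_rot: [3.097, 1.571, 2.952]
force: [-0.8, 0.7, -0.3]
grip_width: 0.0004
```

>>> jog_arm(
  rows=[0,0,-0.001,0,0,0,1,0,0,0,0,0,0,1],
)

```text
time_s: 4.5
ee_pos: [0.5154, -0.3964, 0.0643]
eef_rot: [2.63, 1.571, 2.485]
force: [0.3, -0.5, 0.4]
grip_width: 0.0003
```

>>> jog_arm(
  rows=[0,0,-0.001,0,0,0,1,0,0,0,0,0,0,1],
)

```text
time_s: 4.67
ee_pos: [0.5155, -0.3964, 0.0634]
eef_rot: [-1.407, 1.571, -1.552]
force: [-0.0, -0.9, 1.1]
grip_width: 0.0005
```

>>> jog_arm(
  rows=[0,0,-0.001,0,0,0,1,0,0,0,0,0,0,1],
)

```text
time_s: 4.83
ee_pos: [0.5155, -0.3963, 0.0624]
eef_rot: [2.811, 1.571, 2.667]
force: [-0.5, 0.3, 1.5]
grip_width: 0.0008
```

>>> jog_arm(
  rows=[0,0,-0.001,0,0,0,1,0,0,0,0,0,0,1],
)

```text
time_s: 5.0
ee_pos: [0.5155, -0.3963, 0.0613]
eef_rot: [2.787, 1.571, 2.642]
force: [-0.4, -0.4, 1.4]
grip_width: 0.0005
```

>>> jog_arm(
  rows=[0,0,-0.001,0,0,0,1,0,0,0,0,0,0,1],
)

```text
time_s: 5.17
ee_pos: [0.5154, -0.3964, 0.0602]
eef_rot: [2.557, 1.571, 2.412]
force: [0.1, 0.3, 1.8]
grip_width: 0.0004
```

>>> jog_arm(
  rows=[0,0,-0.001,0,0,0,1,0,0,0,0,0,0,1],
)

```text
time_s: 5.33
ee_pos: [0.5155, -0.3964, 0.0598]
eef_rot: [-0.565, 1.571, -0.71]
force: [-2.3, 1.5, 4.8]
grip_width: 0.0006
```

>>> jog_arm(
  rows=[0,0,-0.001,0,0,0,1,0,0,0,0,0,0,1],
)

```text
time_s: 5.5
ee_pos: [0.5156, -0.3964, 0.0596]
eef_rot: [-0.581, 1.57, -0.725]
force: [-4.8, 3.0, 11.3]
grip_width: 0.0007
```

```bash
python3 - <<'E'
from station import ctrl
from h import *
p,d=ctrl.camera("side");np.save("s4.npy",p);crop(p,300,240,400,340,6,"pics/s4.png");print(ctrl.get_obs()['force'],ctrl.get_obs()['ee_pos'])
E
```

```text
[-5.20547531  4.08734491 12.14008616] [ 0.51560434 -0.39643479  0.05958702]
```

View pics/s4.png

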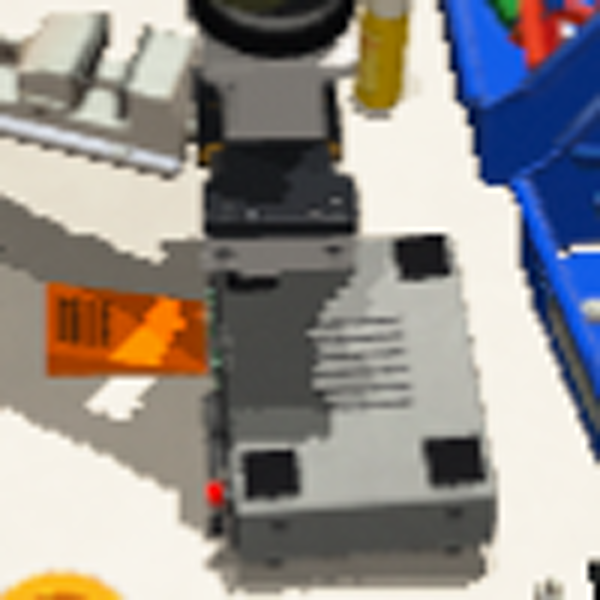

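The pad touched at z≈0.064 and bottomed at z≈0.0598, with the supply visibly tilted. That puts the gap at roughly 4.5–5 mm. Next I let it come back up and move behind the wedge.

>>> jog_arm(
  rows=[0,0,0.003,0,0,0,1,0,0,0.004,0,0,0,1,0,0,0.015,0,0,0,1,0,0,0.022,0,0,0,1,0,0,0,0,0,0,1],
)

```text
time_s: 5.97
ee_pos: [0.5167, -0.3974, 0.1065]
eef_rot: [-0.578, 1.565, -0.722]
force: [-1.0, 0.1, 0.8]
grip_width: 0.0007
```

>>> jog_arm(
  rows=[-0.03,0.006,0,0,0,0,1,-0.03,0.006,0,0,0,0,1,-0.03,0.006,0,0,0,0,1,-0.036,0.0065,0,0,0,0,1,0,0,-0.03,0,0,0,1,0,0,-0.02,0,0,0,1,0,0,0,0,0,0,1,0,0,0,0,0,0,1],
)

```text
time_s: 6.63
ee_pos: [0.3893, -0.3717, 0.052]
eef_rot: [2.463, 1.569, 2.318]
force: [-0.4, -0.5, 0.6]
grip_width: 0.0007
```

```bash
cat > wedge.py <<'E'
from station import ctrl
from h import *
import sys
m=ctrl.camera_model("side");p,d=ctrl.camera("side");n=sys.argv[1]
crop(p,290,240,400,330,6,f"pics/{n}.png")
hsv=cv2.cvtColor(p,cv2.COLOR_RGB2HSV)
k=((hsv[...,0]<16)&(hsv[...,1]>150)&(hsv[...,2]>60)).astype(np.uint8); k[:280]=0;k[310:]=0;k[:,:298]=0;k[:,350:]=0
c=max(cv2.findContours(k,0,1)[0],key=cv2.contourArea)
ap=cv2.approxPolyDP(c,2,True).reshape(-1,2);print(ap.tolist(),plane(m,ap,0.0).round(4),plane(m,ap,.018).round(4))
o=ctrl.get_obs();print(o['time_s'],o['ee_pos'],o['force'])
E
python3 wedge.py s5
```

```text
[[308, 287], [308, 302], [330, 301], [317, 299], [325, 290]] [[ 0.4222 -0.3402  0.    ]
 [ 0.4132 -0.3963  0.    ]
 [ 0.4785 -0.404   0.    ]
 [ 0.4415 -0.39    0.    ]
 [ 0.4715 -0.3606  0.    ]] [[ 0.4201 -0.3546  0.018 ]
 [ 0.4113 -0.4098  0.018 ]
 [ 0.4755 -0.4174  0.018 ]
 [ 0.4391 -0.4036  0.018 ]
 [ 0.4686 -0.3747  0.018 ]]
6.6833 [ 0.38983471 -0.37208514  0.05296371] [ 0.52242442 -0.30294276  0.62792338]
```

View pics/s5.png

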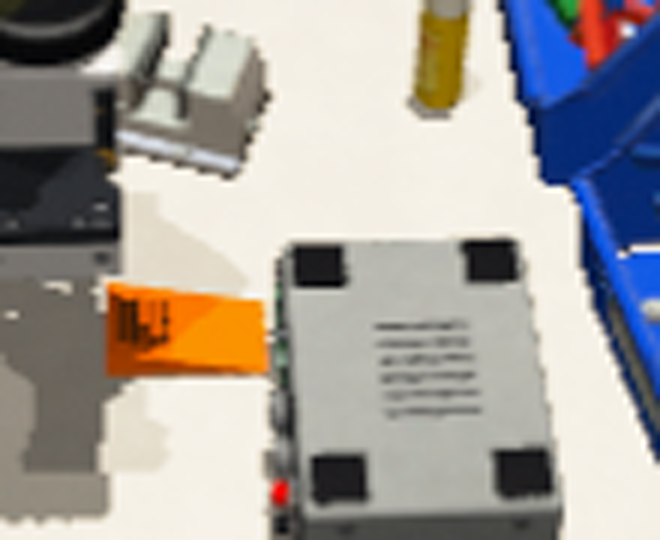

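>>> jog_arm(
  rows=[0,0,-0.02,0,0,0,1,0,0,-0.02,0,0,0,1,0,0,-0.005,0,0,0,1,0,0,0,0,0,0,1],
)

```text
time_s: 7.02
ee_pos: [0.3895, -0.3717, 0.0072]
eef_rot: [2.477, 1.57, 2.333]
force: [0.0, 0.5, 0.6]
grip_width: 0.0003
```

>>> jog_arm(
  rows=[0.006,-0.0009,0,0,0,0,1,0.006,-0.0009,0,0,0,0,1,0.003,-0.0004,0,0,0,0,1,0.003,-0.0004,0,0,0,0,1,0,0,0,0,0,0,1],
)

```text
time_s: 7.43
ee_pos: [0.4083, -0.3747, 0.008]
eef_rot: [-0.612, 1.57, -0.757]
force: [-0.9, 0.2, 0.2]
grip_width: 0.0004
```

>>> jog_arm(
  rows=[0.003,-0.0004,0,0,0,0,1,0.003,-0.0004,0,0,0,0,1,0.003,-0.0004,0,0,0,0,1,0.003,-0.0004,0,0,0,0,1],
)

```text
time_s: 7.77
ee_pos: [0.4197, -0.3761, 0.0075]
eef_rot: [-3.061, 1.571, 3.077]
force: [-1.1, 0.0, 0.4]
grip_width: 0.0005
```

>>> jog_arm(
  rows=[0.003,-0.0004,0,0,0,0,1,0.003,-0.0004,0,0,0,0,1,0,0,0,0,0,0,1],
)

```text
time_s: 8.02
ee_pos: [0.426, -0.3769, 0.0074]
eef_rot: [-0.311, 1.57, -0.455]
force: [0.2, -0.2, -0.2]
grip_width: 0.0005
```

```bash
python3 wedge.py s6
```

```text
[[315, 297], [316, 302], [335, 301], [335, 293], [334, 300], [328, 299], [335, 289], [324, 288], [325, 295]] [[ 0.4369 -0.3816  0.    ]
 [ 0.4367 -0.4004  0.    ]
 [ 0.4932 -0.4066  0.    ]
 [ 0.4992 -0.3772  0.    ]
 [ 0.491  -0.4025  0.    ]
 [ 0.474  -0.3957  0.    ]
 [ 0.5023 -0.3621  0.    ]
 [ 0.4699 -0.3524  0.    ]
 [ 0.4679 -0.3794  0.    ]] [[ 0.4346 -0.3953  0.018 ]
 [ 0.4344 -0.4139  0.018 ]
 [ 0.49   -0.42    0.018 ]
 [ 0.4959 -0.391   0.018 ]
 [ 0.4878 -0.4159  0.018 ]
 [ 0.4711 -0.4092  0.018 ]
 [ 0.4989 -0.3761  0.018 ]
 [ 0.467  -0.3667  0.018 ]
 [ 0.4651 -0.3932  0.018 ]]
8.0667 [ 0.4258115  -0.37684192  0.00737491] [0.16231432 0.37617186 0.31295935]
```

View pics/s6.png

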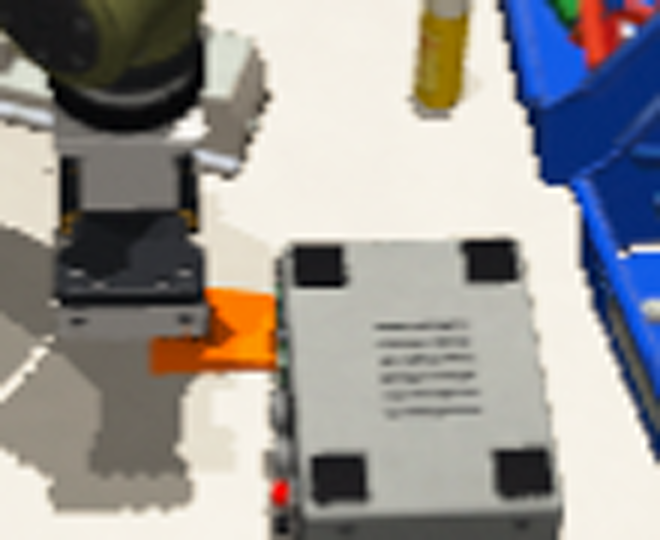

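>>> jog_arm(
  rows=[0.002,-0.0003,0,0,0,0,1,0.002,-0.0003,0,0,0,0,1,0,0,0,0,0,0,1],
)

```text
time_s: 8.32
ee_pos: [0.4298, -0.3775, 0.0074]
eef_rot: [-0.427, 1.571, -0.571]
force: [0.3, 1.1, -0.2]
grip_width: 0.0008
```

>>> jog_arm(
  rows=[0.0015,-0.0002,0,0,0,0,1,0,0,0,0,0,0,1],
)

```text
time_s: 8.48
ee_pos: [0.4312, -0.3777, 0.0075]
eef_rot: [-0.384, 1.571, -0.529]
force: [-0.4, 0.7, -0.2]
grip_width: 0.0005
```

>>> jog_arm(
  rows=[0.0015,-0.0002,0,0,0,0,1,0,0,0,0,0,0,1],
)

```text
time_s: 8.65
ee_pos: [0.4327, -0.3779, 0.0075]
eef_rot: [-0.561, 1.571, -0.705]
force: [0.6, 0.2, 0.1]
grip_width: 0.0004
```

>>> jog_arm(
  rows=[0.0015,-0.0002,0,0,0,0,1,0,0,0,0,0,0,1],
)

```text
time_s: 8.82
ee_pos: [0.4342, -0.3781, 0.0075]
eef_rot: [-0.498, 1.571, -0.643]
force: [-0.3, -0.6, 0.5]
grip_width: 0.0004
```

>>> jog_arm(
  rows=[0.0015,-0.0002,0,0,0,0,1,0,0,0,0,0,0,1],
)

```text
time_s: 8.98
ee_pos: [0.4357, -0.3783, 0.0075]
eef_rot: [-0.439, 1.571, -0.583]
force: [0.1, 1.1, 0.0]
grip_width: 0.0008
```

>>> jog_arm(
  rows=[0.001,-0.0001,0,0,0,0,1,0,0,0,0,0,0,1],
)

```text
time_s: 9.15
ee_pos: [0.4366, -0.3784, 0.0075]
eef_rot: [-0.609, 1.571, -0.754]
force: [-0.1, 0.6, 0.1]
grip_width: 0.0004
```

>>> jog_arm(
  rows=[0.001,-0.0001,0,0,0,0,1,0,0,0,0,0,0,1],
)

```text
time_s: 9.32
ee_pos: [0.4376, -0.3785, 0.0074]
eef_rot: [-0.6, 1.571, -0.744]
force: [-0.1, -1.0, -0.3]
grip_width: 0.0007
```

>>> jog_arm(
  rows=[0.001,-0.0002,0,0,0,0,1,0,0,0,0,0,0,1],
)

```text
time_s: 9.48
ee_pos: [0.4386, -0.3787, 0.0074]
eef_rot: [-0.616, 1.571, -0.761]
force: [-0.4, -0.3, 0.2]
grip_width: 0.0007
```

```bash
python3 wedge.py s7
```

```text
[[335, 289], [329, 288], [329, 295], [319, 296], [319, 301], [335, 301]] [[ 0.5023 -0.3621  0.    ]
 [ 0.485  -0.3551  0.    ]
 [ 0.4798 -0.3815  0.    ]
 [ 0.4494 -0.38    0.    ]
 [ 0.4461 -0.3983  0.    ]
 [ 0.4932 -0.4066  0.    ]] [[ 0.4989 -0.3761  0.018 ]
 [ 0.4819 -0.3693  0.018 ]
 [ 0.4768 -0.3952  0.018 ]
 [ 0.4469 -0.3937  0.018 ]
 [ 0.4437 -0.4118  0.018 ]
 [ 0.49   -0.42    0.018 ]]
9.5333 [ 0.43861351 -0.37868696  0.00746575] [-0.52069831 -0.09881388  0.70379804]
```

View pics/s7.png

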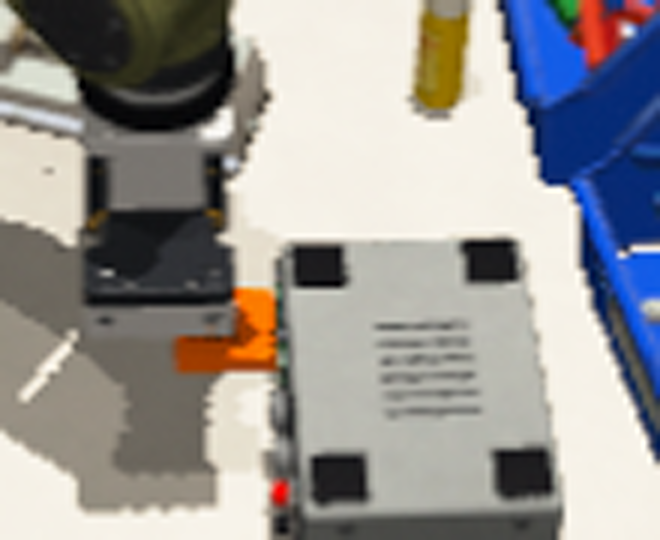

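>>> jog_arm(
  rows=[0.001,-0.0001,0,0,0,0,1,0,0,0,0,0,0,1],
)

```text
time_s: 9.7
ee_pos: [0.4395, -0.3788, 0.0074]
eef_rot: [2.91, 1.571, 2.765]
force: [-2.0, 0.4, 0.7]
grip_width: 0.0005
```

>>> jog_arm(
  rows=[0.001,-0.0001,0,0,0,0,1,0,0,0,0,0,0,1],
)

```text
time_s: 9.87
ee_pos: [0.4402, -0.3789, 0.0074]
eef_rot: [2.951, 1.57, 2.806]
force: [-4.6, 0.8, 2.6]
grip_width: 0.0006
```

>>> jog_arm(
  rows=[0.001,-0.0002,0,0,0,0,1,0,0,0,0,0,0,1],
)

```text
time_s: 10.03
ee_pos: [0.441, -0.379, 0.0075]
eef_rot: [2.882, 1.569, 2.737]
force: [-5.6, 1.3, 4.0]
grip_width: 0.0006
```

>>> jog_arm(
  rows=[0.001,-0.0001,0,0,0,0,1,0,0,0,0,0,0,1],
)

```text
time_s: 10.2
ee_pos: [0.4419, -0.3791, 0.0074]
eef_rot: [2.878, 1.569, 2.734]
force: [-6.9, 1.2, 4.9]
grip_width: 0.0006
```

Contact force came up at TCP x≈0.439 and the wedge is now about 2.5 mm past that. I'll back off, go over the supply and test.

>>> jog_arm(
  rows=[-0.005,0.0007,0,0,0,0,1,-0.012,0.0017,0,0,0,0,1,-0.012,0.0017,0,0,0,0,1,0,0,0.03,0,0,0,1,0,0,0.04,0,0,0,1,0,0,0.02,0,0,0,1,0,0,0,0,0,0,1],
)

```text
time_s: 10.78
ee_pos: [0.415, -0.3766, 0.1023]
eef_rot: [-0.618, 1.563, -0.762]
force: [0.3, 0.6, 0.9]
grip_width: 0.0006
```

>>> jog_arm(
  rows=[0.03,-0.006,0,0,0,0,1,0.03,-0.006,0,0,0,0,1,0.03,-0.006,0,0,0,0,1,0.012,-0.0035,0,0,0,0,1,0,0,0,0,0,0,1,0,0,0,0,0,0,1],
)

```text
time_s: 11.28
ee_pos: [0.5152, -0.3962, 0.0961]
eef_rot: [2.501, 1.569, 2.357]
force: [-0.0, 0.1, -1.1]
grip_width: 0.0003
```

```bash
python3 wedge.py s8
```

```text
[[320, 287], [321, 301], [336, 301], [335, 288]] [[ 0.4585 -0.3465  0.    ]
 [ 0.452  -0.3994  0.    ]
 [ 0.4962 -0.4071  0.    ]
 [ 0.5031 -0.3583  0.    ]] [[ 0.4558 -0.3608  0.018 ]
 [ 0.4495 -0.4128  0.018 ]
 [ 0.4929 -0.4205  0.018 ]
 [ 0.4997 -0.3724  0.018 ]]
11.3333 [ 0.51476786 -0.39624469  0.09647217] [-0.60636724 -1.24255579 -0.59305779]
```

View pics/s8.png

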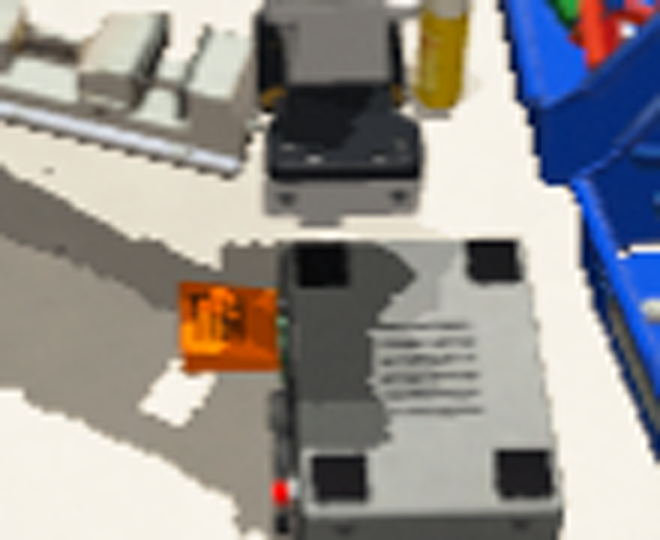

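The wedge is under the foot and the supply has barely moved (FL pad at (320,265)). Now I press to test.

>>> jog_arm(
  rows=[0.0005,0,-0.012,0,0,0,1,0,0,-0.012,0,0,0,1,0,0,-0.005,0,0,0,1,0,0,0,0,0,0,1,0,0,0,0,0,0,1],
)

```text
time_s: 11.75
ee_pos: [0.5156, -0.3965, 0.0679]
eef_rot: [2.606, 1.57, 2.462]
force: [-0.5, 0.2, -0.2]
grip_width: 0.0007
```

>>> jog_arm(
  rows=[0,0,-0.0015,0,0,0,1,0,0,0,0,0,0,1],
)

```text
time_s: 11.92
ee_pos: [0.516, -0.3967, 0.0671]
eef_rot: [-0.608, 1.57, -0.752]
force: [-0.2, 0.7, 0.6]
grip_width: 0.0004
```

>>> jog_arm(
  rows=[0,0,-0.001,0,0,0,1,0,0,0,0,0,0,1],
)

```text
time_s: 12.08
ee_pos: [0.516, -0.3966, 0.066]
eef_rot: [-0.588, 1.571, -0.733]
force: [0.1, 0.9, 0.0]
grip_width: 0.0006
```

>>> jog_arm(
  rows=[0,0,-0.001,0,0,0,1,0,0,0,0,0,0,1],
)

```text
time_s: 12.25
ee_pos: [0.5159, -0.3965, 0.0648]
eef_rot: [2.613, 1.571, 2.468]
force: [-0.3, 1.1, -0.8]
grip_width: 0.0005
```

>>> jog_arm(
  rows=[0,0,-0.001,0,0,0,1,0,0,0,0,0,0,1],
)

```text
time_s: 12.42
ee_pos: [0.5161, -0.3966, 0.0643]
eef_rot: [-0.554, 1.57, -0.699]
force: [-1.2, 0.4, 3.0]
grip_width: 0.0005
```

>>> jog_arm(
  rows=[0,0,-0.0005,0,0,0,1,0,0,0,0,0,0,1],
)

```text
time_s: 12.58
ee_pos: [0.5161, -0.3966, 0.0642]
eef_rot: [-0.537, 1.57, -0.682]
force: [-3.0, 1.4, 7.5]
grip_width: 0.0006
```

>>> jog_arm(
  rows=[0,0,-0.0005,0,0,0,1,0,0,0,0,0,0,1],
)

```text
time_s: 12.75
ee_pos: [0.5161, -0.3966, 0.0642]
eef_rot: [-0.563, 1.57, -0.707]
force: [-3.9, 3.9, 11.9]
grip_width: 0.0006
```

It holds at z=0.0642 with no give. I'll ease to about 8 N and check it stays steady.

>>> jog_arm(
  rows=[0,0,0.0004,0,0,0,1,0,0,0,0,0,0,1,0,0,0,0,0,0,1,0,0,0,0,0,0,1],
)

```text
time_s: 13.08
ee_pos: [0.5161, -0.3967, 0.0643]
eef_rot: [-0.53, 1.57, -0.675]
force: [-3.2, 2.5, 8.3]
grip_width: 0.0004
```

>>> jog_arm(
  rows=[0,0,0,0,0,0,1,0,0,0,0,0,0,1,0,0,0,0,0,0,1,0,0,0,0,0,0,1,0,0,0,0,0,0,1,0,0,0,0,0,0,1],
)

```text
time_s: 13.58
ee_pos: [0.5161, -0.3967, 0.0642]
eef_rot: [-0.569, 1.57, -0.713]
force: [-2.3, 2.7, 8.0]
grip_width: 0.0005
```

```bash
python3 wedge.py s9; python3 - <<'E'
from station import ctrl
o=ctrl.get_obs();print(o['ee_pos'],o['force'],o['moment'])
E
```

```text
[[320, 287], [321, 301], [336, 301], [335, 288]] [[ 0.4585 -0.3465  0.    ]
 [ 0.452  -0.3994  0.    ]
 [ 0.4962 -0.4071  0.    ]
 [ 0.5031 -0.3583  0.    ]] [[ 0.4558 -0.3608  0.018 ]
 [ 0.4495 -0.4128  0.018 ]
 [ 0.4929 -0.4205  0.018 ]
 [ 0.4997 -0.3724  0.018 ]]
13.6333 [ 0.51612949 -0.39664421  0.06424236] [-2.97883626  1.69339826  8.17443242]
[ 0.51612949 -0.39664421  0.06424236] [-2.97883626  1.69339826  8.17443242] [ 0.51453588  0.53103455 -0.02965118]
```

View pics/s9.png

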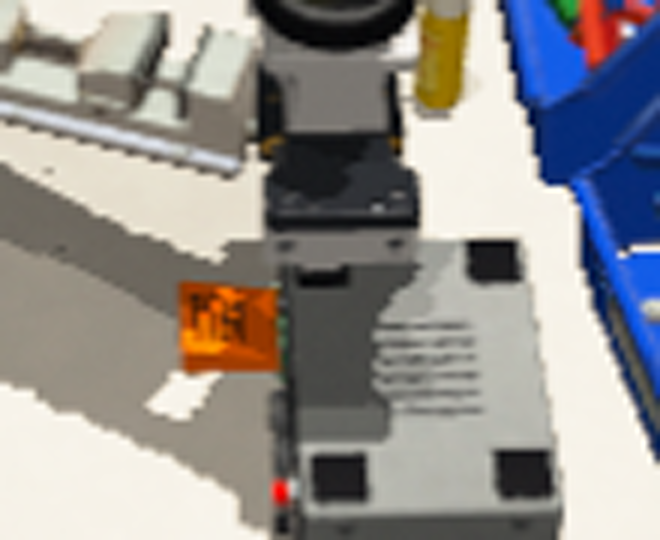

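The other three pads are at the same pixels as when unpressed, e.g. FR (340,477) and BR (525,473). The wedge hasn't moved and the press is steady at about 8 N, so I'm handing in.

```bash
python3 -c "
from station import ctrl
print(ctrl.hand_in()); o=ctrl.get_obs(); print(o['time_s'],o['ee_pos'],o['force'])"
```

```text
the job is handed in; nothing more can be done
None
the job is handed in; nothing more can be done
```

The job is handed in at about 13.6 s, with the front left pad held down at about 8 N and the supply no longer giving.

- **First press:** the corner went down about 4 mm, from z = 0.064 to 0.060, and the side view showed the supply tilting. I then let it go.
- **Wedge:** I pushed it in until the contact force rose, then about 2.5 mm further. I estimate its thin end is about 10 mm past the foot's centre.
- **Second press:** the pad held at z = 0.0642 with up to 12 N on it, so I did not push the wedge further. I then eased off to about 8 N.
- **Last checks:** the force stayed at 8.0–8.3 N for half a second. In the side view the wedge and the other three pads were where they had been before the press, and the supply had shifted about 1 mm in all.
- **Not checked or not ideal:**
  - The thin end was hidden under the case, so its position comes from where the fingers stopped, not from a picture.
  - The press also carried about 3 N of sideways force, which moved nothing.
  - No verdict is reported at hand-in, and no reading could be taken after it.

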